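# Load the spacer block into the press tool shoe, deep socket first

## Robot

A 6-joint arm with a two-finger parallel gripper is mounted at the origin on the work surface. World frame = base frame: x ahead of the robot, y to its left, z up, the work surface at z = 0. Lengths are in m, angles in rad, forces in N, time in s.
With the tool pointing down it reaches from about 0.375 to 0.975 m from the base axis. Payload 3.8 kg.
Tool frame: the origin (TCP) lies midway between the tips of the shut fingers; the grasp point (between the pads) lies 19 mm behind it; z points along the fingers, y is the direction in which the jaws open and shut (so a half turn about z gives the same grasp; the last joint's range is limited). The gripper opens to 85 mm and grips with 20 to 120 N. Pads are 22 mm wide; open, the fingers measure 114 mm over their backs; the gripper's body (76 mm by 85 mm) begins 54 mm behind the grasp point. The pads swing forward as they close: fully open they stand 13 mm farther back than shut.
Start: joints at [1.138, 0.264, 1.604, -0, 1.274, -0.037], TCP at [0.26, 0.623, 0.231] pointing down, gripper open.
Joint ranges: [-2.63, 2.63], [-0.94, 2.18], [0.31, 2.57], [-1.31, 4.45], [0, 2.66], [-2.55, 2.55]. Speed limits (rad/s): [2.57, 2.57, 3.14, 3.14, 3.14, 3.14].

## Interface

Orientations are given as a rotation vector (axis times angle).
In Python, from workcell import bot gives the robot as it stands.
- The arm moves only by the shell command python3 -m inch 'ROWS' [FORCE]. ROWS is JSON, a list of rows, each an object of numbers: "dx", "dy", "dz": the shift along the tool's x, y, z in m; "ax", "ay", "az": the turn, a rotation vector about the tool's x, y, z in degrees; "fingers": the opening, from -1 (shut) to 1 (fully open). A call has 1 to 20 rows; each row is the pose to reach, as a shift and turn from the pose measured when the call began, along the tool's axes at that moment; what a row does not reach only later rows make up. A row lasts 1/8 s, in which the tool goes at most 62.5 mm and 10.7 degrees, less where a joint would pass 70% of its speed; a pose out of reach is approached as far as the arm can. A call with a gripper value outside its range is refused whole. The fingers move at their own pace and stop on an object; FORCE is the grip in N (left out, the last holds). Time passes only in rows, so rows that repeat a pose let the fingers close. It gives the time, the measured TCP pose, the force and the opening at its end, in the units of the state.
- bot.read_state(): the state, without advancing time (a new reading comes with each control period).
- bot.read_camera(name): name is "scene" or "top" or "wrist"; returns (picture, depth): 384x512x3 uint8, blue, green, red; 384x512 float32, m along the optical axis (not along the pixel's ray), 0 where there is no reading.
- bot.get_calibration(name): a dict with "intrinsics" (3x3 intrinsics, pixels), "view" (4x4, takes a point from world to camera coordinates). Camera axes: x right, y down, z forward; pixel columns grow to the right and rows downward; lengths in m; the calibration is good to about 2 mm. A picture is of the moment at which its call begins: read the wrist's pose just before it. get_calibration takes no time and is no camera call; for the wrist camera it gives the pose at the moment of the call.
- bot.finish_job(): hands the job in, once; it reports no verdict.
Trained networks look in the newest picture that a camera, given by its name, has taken for a name from the list of things; names that differ only in an ending like _2 or _b are one class to them, and where a whole thing is asked for, a point or a joint stands for the part that bears it (a point fixed in the world has none). Each returns a list of dicts, best first, with "p" (0 to 1); they miss things now and then, are a little off and sometimes report something else, mostly with a low value. They report only what shows in the picture. A call takes as long as a camera call. They do not tell look-alikes from the thing itself.
- bot.masks_of(camera, thing): "region" (384x512 bool, what is visible of it) and "box" ([left, top, right, bottom] in pixels, round what is visible of it).
The state is a dict: "time": time; "q": joint angles; "joint_vel": joint speeds; "joint_torque": joint torques, N m; "tool_pos": TCP position; "tcp_rot": TCP orientation; "wrist_force": force on the tool from outside, world axes, zero at the start; "torque": the same for the moment, N m; "width": opening from 0.0 (shut) to 1.0 (fully open).
Only numpy, scipy, OpenCV 4.12 (cv2) and the standard library are available. Lean on these libraries where they do the work, as an engineer would, in place of code of your own. Each camera call takes 0.05 s, during which the arm holds its last target. There are 200 camera calls.

## Task

Draw the locking pin up out of the tool shoe and park it in the notch of the bracket beside the shoe, so that it hangs upright by its collar. Then push the aluminium spacer block along the shoe, under the strap, fully home against the end wall: it goes home only with its deep socket over the stud, so if you feel the stud stop it short, do not force it, but draw it back, turn it end for end and push it home. Leave the pin in the notch and the other things on the table where they are.

Things in the scene. Friction and masses are not known exactly. Their poses are not given: they have to be found in the camera images.
- shoe: Low steel and blue tool shoe fixed to the table, 275 mm long (its x -150 to +125), 100 mm wide. Origin on the table, x along the shoe in the direction the block is pushed home, y across, z up. From x -150 to -23 it is a bare flat oiled apron 25 mm above the table; then comes the railed channel (home) up to the end wall, whose face is at x 100. The pin's bracket stands at its -y side.
- stud: Level round steel stud, 12 mm diameter, that sticks out 38 mm from the middle of the shoe's end wall towards the shoe's -x. Origin at its root on the wall face, 48 mm above the table; axes as the shoe's. A block stopped short has the stud tip 6 mm inside its shallow socket: draw it back before lifting it.
- home (a point): Point on the channel floor (25 mm above the table, shoe x 50) where the block's origin lies when fully home; axes as the shoe's. Channel: flared rail ends at shoe x -23 to 22, 80 mm apart at the outer end, then straight oiled rails 54 mm apart, tops 41 mm above the table, to the end wall. A strap bridges it from x 80 on, underside 74, top 82 mm above the table.
- bore (a point): Mouth, at apron level (25 mm above the table, shoe x -14, y 0), of the upright 14 mm wide, 22 mm deep bore in which the locking pin stands at the start, between the block and the rails, barring the block's way.
- notch (a point): Where the middle of the pin's collar underside rests when parked: on top (70 mm above the table) of the bracket's 8 mm plate, 65 by 60 mm, at shoe x 20, y -110; axes as the shoe's. The notch is a slot 18 mm wide along x, open above, below and towards the shoe's -x (30 mm from here), closed 9 mm past here. The upright is 23 to 35 mm past here; the shank hangs free.
- block: Loose aluminium block 100 mm long (x), 50 wide, 46 high, about 0.65 kg, on the apron; origin at the centre of its underside, z up. Both end faces look alike: an 18 mm square socket in the middle. One is over 80 mm deep and takes the stud; the other has a step that closes it 6 mm in, so it stops 32 mm short of home. Which end has the step varies and the pose does not tell: feel for it.
- pin: Loose locking pin standing upright in the bore: steel shank 12 mm diameter and 62 mm long, then a steel collar 30 mm diameter and 4 mm thick, then a black round grip 22 mm diameter and 24 mm long. Origin at the foot of the shank, z up towards the grip; total length 90 mm. About 0.12 kg. In the bore its foot is 3 mm above the table.
- pin_collar (a point): Centre of the underside of the pin's collar, 62 mm above its foot.
- ferrule_a: Bystander: standing aluminium ferrule tube, 38 mm diameter, 70 mm high, origin at its foot.
- ferrule_b: Bystander: another such ferrule.
- wrench: Bystander: steel wrench lying flat, 170 mm long, x along it.
- die: Bystander: dark steel grooved die, 80 by 45 by 34 mm, origin at the centre of its underside, x along it.
- thimble: Bystander: steel rope thimble (drop-shaped loop) 100 by 70 by 10 mm, lying flat.
- grease: Bystander: white jar with black cap, 68 mm diameter, 85 mm high, origin at its foot.
- hammer: Bystander: hammer lying flat, x along its handle.
Mind the look-alikes: they are no part of the job. Leave any orange or red look-alike of the block alone.

How it is judged:
On the way, in this order (a step that is already met when the one before it is completed fails the run):
1. the pin is out of the bore and hangs upright by its collar in the notch, let go (distance between pin_collar and notch below 0.02 m and z of pin_collar in the frame of notch between -0.004 and 0.004 m and angle between pin's own z axis and vertical below 0.15 rad and linear speed of pin below 0.03 m/s and not (contact force between the fingers and pin above 0.1 N)), for 0.2 s.
2. the block is fully home against the end wall, flat on the channel floor (distance between block and home below 0.005 m and angle between the x axis of block and the x axis of shoe, either way round below 0.06 rad and angle between block's own z axis and vertical below 0.06 rad and linear speed of block below 0.02 m/s), for 0.2 s.
At the end, for the whole second after the job is handed in: The block is fully home: its origin within 5 mm of the home point, in line with the shoe and flat within 0.06 rad, at rest; the pin hangs released in the notch, its collar's underside within 20 mm of the notch point and within 4 mm of the plate's height, upright within 0.15 rad (all of step 1 and all of step 2 and angular speed of block below 0.1 rad/s); the robot touches nothing.
It fails at once if the block is forced against the stud (over 80 N) (contact force between block and stud above 80 N).
It fails at once if another thing on the table is moved by more than 30 mm (distance of any of ferrule_a, ferrule_b, wrench, die, thimble, grease, hammer from where it was at the start of the episode above 0.03 m).
It also fails if it takes over 72 s, if anything falls off the work surface, if the arm or the gripper's body presses on something with over 40 N, if the wrist force passes 120 N, or if a joint passes its speed limit or range.

## Working session

There is one attempt and no reset: what is moved stays moved. The work goes in short steps, Python scripts to look and compute and a shell command to move; the robot and the scene stay as the last step left them, time stands still between calls to the robot, and variables do not carry over. Pictures are saved under pics/ and viewed, about 8 in all and at most 12, crops included, and the job is handed in when it is done.

```bash
ls; mkdir -p pics; cat > h.py <<'E'
import numpy as np, cv2
from scipy.spatial.transform import Rotation as R
from workcell import bot
def cloud(cam, depth, cal=None):
    c=cal or bot.get_calibration(cam); K=np.array(c["intrinsics"]); V=np.array(c["view"])
    v,u=np.mgrid[:384,:512]; P=np.stack([(u-K[0,2])/K[0,0]*depth,(v-K[1,2])/K[1,1]*depth,depth],-1)
    return (P-V[:3,3])@V[:3,:3]
def tool(p,s=None):
    s=s or bot.read_state(); return R.from_rotvec(s["tcp_rot"]).inv().apply(np.array(p)-s["tool_pos"])
E
python3 - <<'E'
from h import *
s=bot.read_state(); print(s)
for n in ["top","scene"]:
    im,d=bot.read_camera(n); cv2.imwrite(f"pics/{n}0.png",im); np.savez(f"{n}0.npz",im=im,d=d); P=cloud(n,d)
    for t in ["shoe","block","pin","stud","ferrule_a","wrench","die","thimble","grease","hammer"]:
        for m in bot.masks_of(n,t)[:3]:
            r=m["region"]&(d>0); q=P[r]; print(n,t,round(m["p"],2),np.round(m["box"]),np.round(np.median(q,0),3) if len(q) else None, np.round(np.percentile(q[:,2],98),3) if len(q) else '')
a=cv2.imread("pics/top0.png");b=cv2.imread("pics/scene0.png")
cv2.imwrite("pics/a.png",cv2.resize(a,(800,600),interpolation=cv2.INTER_CUBIC))
cv2.imwrite("pics/b.png",cv2.resize(b,(800,600),interpolation=cv2.INTER_CUBIC))
E
```

```text
pics
{'time': 0.0, 'q': array([ 1.13808816e+00,  2.64750283e-01,  1.60540451e+00,  2.73945318e-05,
        1.27371681e+00, -3.69089580e-02]), 'joint_vel': array([ 0.00119643, -0.00020489,  0.00108203,  0.00014818, -0.00039653,
       -0.00054415]), 'joint_torque': array([-1.77437250e-03, -5.15121102e+01, -3.67301917e+01, -1.85657805e-04,
        1.29291415e-02, -1.87447489e-05]), 'tool_pos': array([0.25992666, 0.62213213, 0.2299475 ]), 'tcp_rot': array([-0.61757245, -3.07972491,  0.00347134]), 'wrist_force': array([0.07879548, 0.82438425, 0.21583818]), 'torque': array([-0.03297122, -0.01914826, -0.01553766]), 'width': 0.9990505814644728}
top shoe 0.73 [212. 151. 305. 223.] [0.506 0.029 0.029] 0.086
top shoe 0.56 [235. 229. 289. 244.] [ 0.39  -0.028  0.007] 0.014
top block 0.86 [320. 244. 335. 279.] [ 0.307 -0.221  0.046] 0.053
top block 0.77 [166. 184. 196. 210.] [0.503 0.218 0.046] 0.053
top block 0.58 [262. 182. 300. 204.] [ 0.515 -0.091  0.072] 0.078
top pin 0.33 [261. 182. 297. 202.] [ 0.515 -0.09   0.072] 0.078
top ferrule_a 0.66 [218. 229. 230. 243.] [0.392 0.088 0.068] 0.076
t
[... 895 characters left out ...]
0.513 -0.02   0.078] 0.096
scene stud 0.53 [267. 182. 277. 187.] [0.493 0.075 0.054] 0.057
scene ferrule_a 0.67 [248. 160. 258. 181.] [0.402 0.083 0.052] 0.073
scene ferrule_a 0.61 [303. 189. 322. 211.] [0.618 0.127 0.048] 0.073
scene wrench 0.54 [200. 180. 248. 208.] [ 0.391 -0.035  0.008] 0.012
scene die 0.79 [240. 230. 274. 265.] [ 0.645 -0.102  0.028] 0.038
scene die 0.61 [246. 160. 262. 183.] [0.403 0.086 0.051] 0.073
scene thimble 0.53 [129. 315. 159. 334.] [ 0.619 -0.427  0.01 ] 0.013
scene grease 0.71 [377. 143. 398. 176.] [0.651 0.428 0.059] 0.089
scene hammer 0.82 [ 66. 236. 121. 327.] [ 0.42  -0.47   0.024] 0.029
scene hammer 0.35 [245. 189. 254. 205.] [ 0.514 -0.02   0.078] 0.097
```

View pics/a.png

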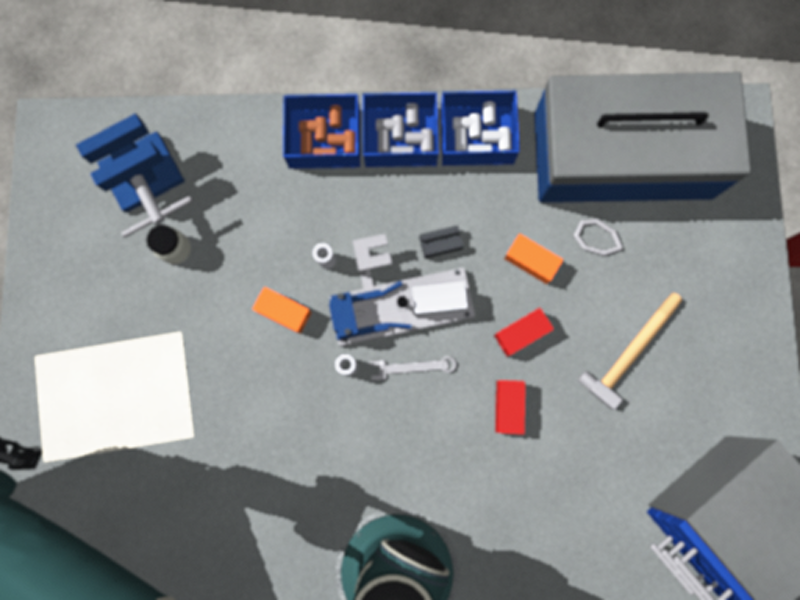

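View pics/b.png

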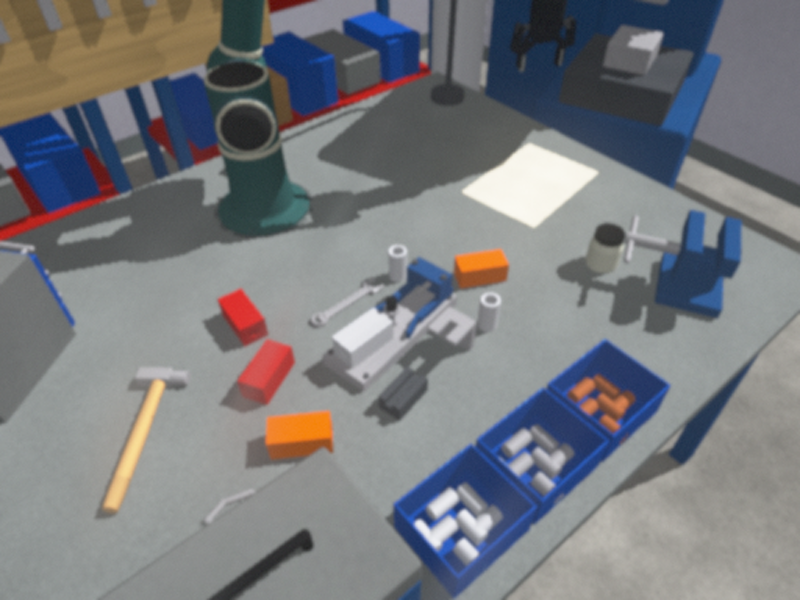

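```bash
python3 - <<'E'
from h import *
s=bot.read_state(); M=R.from_rotvec(s["tcp_rot"]).as_matrix(); print(np.round(M,3))
c=bot.get_calibration("wrist"); V=np.array(c["view"]); C=-V[:3,:3].T@V[:3,3]; print("cam in tool",tool(C,s),"cam axes in tool",np.round(V[:3,:3]@M,2))
print("shift to view", tool([0.50,0.0,0.33],s)); K=np.array(c["intrinsics"]);print(K[0])
z=np.load("top0.npz"); P=cloud("top",z["d"])
b=(P[...,0]>.43)&(P[...,0]<.57)&(P[...,1]>-.2)&(P[...,1]<.14)
k=b&(P[...,2]>.062)&(P[...,2]<.076)&(z["im"].min(-1)>150); q=P[k]
r=cv2.minAreaRect((q[:,:2][q[:,1]<0]*1000).astype(np.float32)); print("block",r)
k2=(P[...,0]>.54)&(P[...,0]<.66)&(P[...,1]>-.02)&(P[...,1]<.11)&(P[...,2]>.055)&(P[...,2]<.08)
print("plate",cv2.minAreaRect((P[k2][:,:2]*1000).astype(np.float32)))
k3=b&(P[...,2]>.018)&(P[...,2]<.1); print("shoe",cv2.minAreaRect((P[k3][:,:2]*1000).astype(np.float32)))
E
```

```text
[[-0.923  0.386  0.   ]
 [ 0.386  0.923  0.   ]
 [-0.     0.    -1.   ]]
cam in tool [ 0.07341475  0.00139626 -0.14143777] cam axes in tool [[-0.    1.    0.  ]
 [-0.96 -0.   -0.28]
 [-0.28 -0.    0.96]]
shift to view [-0.46133518 -0.48225372 -0.09870477]
[283.69404164   0.         254.50292349]
block ((516.7326049804688, -73.00020599365234), (50.8470458984375, 135.86358642578125), 4.95391845703125)
plate ((610.9401245117188, 38.77070617675781), (61.00041198730469, 64.47544860839844), 11.518223762512207)
shoe ((505.1021423339844, -36.290740966796875), (125.6125259399414, 320.71527099609375), 2.9969770908355713)
```

```bash
python3 -m inch '[{"dx":-0.482,"dy":-0.452,"dz":-0.02,"az":59,"fingers":1},{"dx":-0.482,"dy":-0.452,"dz":-0.02,"az":59},{"dx":-0.482,"dy":-0.452,"dz":-0.02,"az":59},{"dx":-0.482,"dy":-0.452,"dz":-0.02,"az":59},{"dx":-0.482,"dy":-0.452,"dz":-0.02,"az":59},{"dx":-0.482,"dy":-0.452,"dz":-0.02,"az":59},{"dx":-0.482,"dy":-0.452,"dz":-0.02,"az":59},{"dx":-0.482,"dy":-0.452,"dz":-0.02,"az":59},{"dx":-0.482,"dy":-0.452,"dz":-0.02,"az":59},{"dx":-0.482,"dy":-0.452,"dz":-0.02,"az":59},{"dx":-0.482,"dy":-0.452,"dz":-0.02,"az":59},{"dx":-0.482,"dy":-0.452,"dz":-0.02,"az":59},{"dx":-0.482,"dy":-0.452,"dz":-0.02,"az":59},{"dx":-0.482,"dy":-0.452,"dz":-0.02,"az":59},{"dx":-0.482,"dy":-0.452,"dz":-0.02,"az":59}]' 40
python3 - <<'E'
from h import *
s=bot.read_state(); cal=bot.get_calibration("wrist"); im,d=bot.read_camera("wrist"); P=cloud("wrist",d,cal)
np.savez("w1.npz",im=im,d=d,P=P); print(s["tool_pos"],s["q"])
for t in ["block","pin","shoe","stud"]:
    for m in bot.masks_of("wrist",t)[:3]:
        q=P[m["region"]&(d>0)]; print(t,round(m["p"],2),np.round(m["box"]),np.round(np.median(q,0),4),np.round(np.percentile(q[:,2],97),3))
cv2.imwrite("pics/w1.png",cv2.resize(im,(800,600),interpolation=cv2.INTER_CUBIC))
E
```

```text
[0.26024969 0.62283525 0.23132138] [ 1.13811836e+00  2.63866069e-01  1.60396530e+00 -2.91202465e-05
  1.27367636e+00 -3.68998024e-02]
block 0.7 [ 62. 368. 114. 383.] [0.4803 0.2344 0.0142] 0.026invalid input at $[0]: expected keys dx, dy, dz, ax, ay, az, fingers
```

View pics/w1.png

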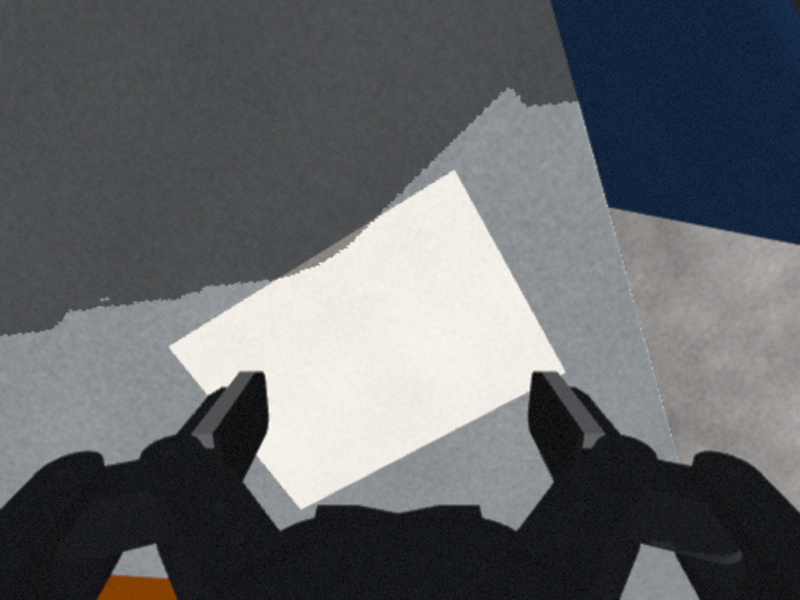

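```bash
python3 -m inch '[{"dx":-0.497,"dy":-0.488,"dz":-0.05,"ax":0,"ay":0,"az":59,"fingers":1},{"dx":-0.497,"dy":-0.488,"dz":-0.05,"ax":0,"ay":0,"az":59,"fingers":1},{"dx":-0.497,"dy":-0.488,"dz":-0.05,"ax":0,"ay":0,"az":59,"fingers":1},{"dx":-0.497,"dy":-0.488,"dz":-0.05,"ax":0,"ay":0,"az":59,"fingers":1},{"dx":-0.497,"dy":-0.488,"dz":-0.05,"ax":0,"ay":0,"az":59,"fingers":1},{"dx":-0.497,"dy":-0.488,"dz":-0.05,"ax":0,"ay":0,"az":59,"fingers":1},{"dx":-0.497,"dy":-0.488,"dz":-0.05,"ax":0,"ay":0,"az":59,"fingers":1},{"dx":-0.497,"dy":-0.488,"dz":-0.05,"ax":0,"ay":0,"az":59,"fingers":1},{"dx":-0.497,"dy":-0.488,"dz":-0.05,"ax":0,"ay":0,"az":59,"fingers":1},{"dx":-0.497,"dy":-0.488,"dz":-0.05,"ax":0,"ay":0,"az":59,"fingers":1},{"dx":-0.497,"dy":-0.488,"dz":-0.05,"ax":0,"ay":0,"az":59,"fingers":1},{"dx":-0.497,"dy":-0.488,"dz":-0.05,"ax":0,"ay":0,"az":59,"fingers":1},{"dx":-0.497,"dy":-0.488,"dz":-0.05,"ax":0,"ay":0,"az":59,"fingers":1},{"dx":-0.497,"dy":-0.488,"dz":-0.05,"ax":0,"ay":0,"az":59,"fingers":1},{"dx":-0.497,"dy":-0.488,"dz":-0.05,"ax":0,"ay":0,"az":59,"fingers":1}]' 40
cat > look.py <<'E'
import sys; from h import *
n=sys.argv[1]
s=bot.read_state(); cal=bot.get_calibration("wrist"); im,d=bot.read_camera("wrist"); P=cloud("wrist",d,cal)
np.savez(n+".npz",im=im,d=d,P=P); print(s["tool_pos"],s["q"])
for t in sys.argv[2:]:
    for m in bot.masks_of("wrist",t)[:2]:
        q=P[m["region"]&(d>0)]; print(t,round(m["p"],2),np.round(m["box"]),np.round(np.median(q,0),4),np.round(np.percentile(q[:,2],97),3))
cv2.imwrite(f"pics/{n}.png",cv2.resize(im,(800,600),interpolation=cv2.INTER_CUBIC))
E
python3 look.py w2 block pin shoe stud
```

```text
time: 3.22
tool_pos: [0.5302, -0.0176, 0.2812]
tcp_rot: [-2.052, -2.379, -0.0]
wrist_force: [-0.7, 1.0, 0.4]
width: 1.003
[ 0.53018526 -0.01759676  0.28120958] [-8.03328712e-02 -3.91115870e-02  1.84727394e+00  3.12155706e-04
  1.33368171e+00 -2.27792789e-01]
block 0.91 [168. 255. 213. 327.] [ 0.4561 -0.2463  0.0447] 0.046
block 0.79 [243. 282. 305. 327.] [ 0.5997 -0.252   0.0381] 0.046
shoe 0.57 [189.  41. 354. 247.] [0.5127 0.043  0.029 ] 0.082
stud 0.65 [230.  84. 238. 103.] [0.4917 0.0675 0.0519] 0.054
```

View pics/w2.png

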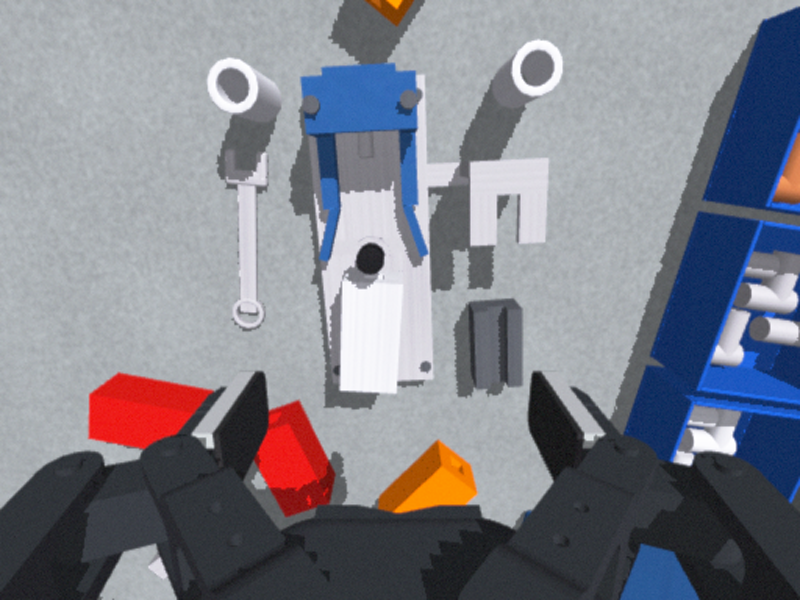

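Shown at 800×600: aluminium block (370,335), pin grip (370,258), notch slot (508,215), strap (365,100). The things that could be mistaken for the block are red at (150,410) and (295,455), and orange at (430,475) and (385,5). For the pin they are the ferrules at (235,85) and (537,68). The white block on the apron and the black-gripped pin fit the description.

```bash
python3 - <<'E'
from h import *
z=np.load("w2.npz"); P=z["P"]; im=z["im"]; v,u=np.mgrid[:384,:512]
def sel(x0,x1,y0,y1,zl,zh): 
    k=.64; return (u>x0*k)&(u<x1*k)&(v>y0*k)&(v<y1*k)&(P[...,2]>zl)&(P[...,2]<zh)
def rect(n,m):
    q=P[m]; r=cv2.minAreaRect((q[:,:2]*1000).astype(np.float32)); print(n,len(q),np.round(r[0],1),np.round(r[1],1),round(r[2],2),"z",np.round(np.median(q[:,2]),4)); print(np.round(cv2.boxPoints(r),1).tolist())
rect("plate",sel(465,555,150,250,.06,.08))
rect("block",sel(330,415,270,395,.062,.08))
rect("strap",sel(320,420,60,135,.073,.095))
rect("shoe",sel(295,440,60,385,.018,.03))
m=sel(345,395,235,282,.085,.11); rect("grip",m); print(P[m].mean(0))
# block yaw by row edges
s=bot.read_state();print(np.round(R.from_rotvec(s["tcp_rot"]).as_matrix(),3))
E
```

```text
plate 2289 [608.6  40.1] [60.4 65.1] 11.34 z 0.0689
[[572.5999755859375, 66.0999984741211], [585.4000244140625, 2.299999952316284], [644.5999755859375, 14.100000381469727], [631.7999877929688, 78.0]]
block 2672 [515.8 -84.2] [ 50.1 110.1] 5.12 z 0.07
[[485.8999938964844, -31.600000381469727], [495.70001220703125, -141.1999969482422], [545.5999755859375, -136.8000030517578], [535.7999877929688, -27.100000381469727]]
strap 2404 [490.5  98. ] [70.  44.8] 11.03 z 0.0807
[[451.8999938964844, 113.30000305175781], [460.3999938964844, 69.30000305175781], [529.2000122070312, 82.69999694824219], [520.5999755859375, 126.69999694824219]]
shoe 6613 [507.7 -16.2] [100.2 275.1] 11.26 z 0.0239
[[431.70001220703125, 108.9000015258789], [485.3999938964844, -160.89999389648438], [583.5999755859375, -141.3000030517578], [529.9000244140625, 128.5]]
grip 259 [507.8 -16.3] [20.5 20.7] 36.76 z 0.0917
[[493.29998779296875, -14.199999809265137], [505.79998779296875, -30.799999237060547], [522.2000122070312, -18.5], [509.79998779296875, -1.899999976158142]]
[ 0.5079224  -0.01621065  0.09158444]
[[-0.146  0.989  0.   ]
 [ 0.989  0.146 -0.   ]
 [-0.     0.    -1.   ]]
```

```bash
python3 -m inch '[{"dx":0.004,"dy":-0.022,"dz":0.05,"ax":0,"ay":0,"az":-2.9,"fingers":1},{"dx":0.004,"dy":-0.022,"dz":0.11,"ax":0,"ay":0,"az":-2.9,"fingers":1},{"dx":0.004,"dy":-0.022,"dz":0.16,"ax":0,"ay":0,"az":-2.9,"fingers":1},{"dx":0.004,"dy":-0.022,"dz":0.19,"ax":0,"ay":0,"az":-2.9,"fingers":1},{"dx":0.004,"dy":-0.022,"dz":0.21,"ax":0,"ay":0,"az":-2.9,"fingers":1},{"dx":0.004,"dy":-0.022,"dz":0.21,"ax":0,"ay":0,"az":-2.9,"fingers":1},{"dx":0.004,"dy":-0.022,"dz":0.21,"ax":0,"ay":0,"az":-2.9,"fingers":1}]' 40
python3 look.py w3 pin; python3 -c "
from h import *; print(np.round(R.from_rotvec(bot.read_state()['tcp_rot']).as_matrix(),3)[:2])"
```

```text
time: 4.35
tool_pos: [0.509, -0.0177, 0.0723]
tcp_rot: [1.991, 2.428, 0.001]
wrist_force: [0.0, -0.6, 0.7]
width: 1.001
[ 0.50901376 -0.01767418  0.07227489] [-8.36120014e-02  1.09634244e-01  2.10446752e+00 -8.44045341e-06
  9.26039752e-01 -2.80741530e-01]
pin 0.56 [225. 202. 278. 277.] [ 0.5067 -0.0114  0.0866] 0.093
[[-0.196  0.981  0.003]
 [ 0.981  0.196 -0.   ]]
```

```bash
python3 -m inch '[{"dx":0,"dy":0,"dz":0.001,"ax":0,"ay":0,"az":0,"fingers":-1},{"dx":0,"dy":0,"dz":0.001,"ax":0,"ay":0,"az":0,"fingers":-1},{"dx":0,"dy":0,"dz":0.001,"ax":0,"ay":0,"az":0,"fingers":-1},{"dx":0,"dy":0,"dz":0.001,"ax":0,"ay":0,"az":0,"fingers":-1},{"dx":0,"dy":0,"dz":0.001,"ax":0,"ay":0,"az":0,"fingers":-1},{"dx":0,"dy":0,"dz":0.001,"ax":0,"ay":0,"az":0,"fingers":-1},{"dx":0,"dy":0,"dz":0.001,"ax":0,"ay":0,"az":0,"fingers":-1},{"dx":0,"dy":0,"dz":0.001,"ax":0,"ay":0,"az":0,"fingers":-1}]' 60
python3 -m inch '[{"dx":0,"dy":0,"dz":-0.015,"ax":0,"ay":0,"az":0,"fingers":-1},{"dx":0,"dy":0,"dz":-0.035,"ax":0,"ay":0,"az":0,"fingers":-1},{"dx":0,"dy":0,"dz":-0.07,"ax":0,"ay":0,"az":0,"fingers":-1},{"dx":0,"dy":0,"dz":-0.1,"ax":0,"ay":0,"az":0,"fingers":-1},{"dx":0,"dy":0,"dz":-0.1,"ax":0,"ay":0,"az":0,"fingers":-1},{"dx":0,"dy":0,"dz":-0.1,"ax":0,"ay":0,"az":0,"fingers":-1}]'
python3 look.py w4 pin; python3 - <<'E'
import cv2
cv2.imwrite("pics/w4c.png",cv2.imread("pics/w4.png")[200:560,150:650])
E
```

```text
time: 5.45
tool_pos: [0.5097, -0.0178, 0.0722]
tcp_rot: [1.99, 2.427, 0.003]
wrist_force: [-1.3, 0.6, 5.5]
width: 0.236
time: 6.2
tool_pos: [0.5086, -0.0177, 0.1712]
tcp_rot: [1.991, 2.428, 0.002]
wrist_force: [-0.3, -0.1, -1.6]
width: 0.235
[ 0.50862808 -0.01768259  0.1712163 ] [-8.36906572e-02 -5.51606939e-03  2.02109221e+00 -9.42392846e-06
  1.12417361e+00 -2.80733584e-01]
pin 0.64 [233. 194. 274. 279.] [ 0.5069 -0.0107  0.1883] 0.192
```

View pics/w4c.png

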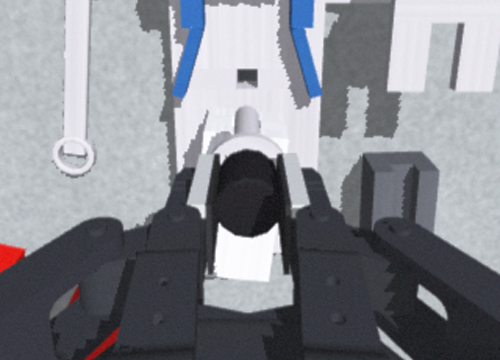

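```bash
python3 -m inch '[{"dx":0.015,"dy":0.05,"dz":0,"ax":0,"ay":0,"az":0,"fingers":-1},{"dx":0.029,"dy":0.095,"dz":0,"ax":0,"ay":0,"az":0,"fingers":-1},{"dx":0.029,"dy":0.1095,"dz":0,"ax":0,"ay":0,"az":0,"fingers":-1},{"dx":0.029,"dy":0.1095,"dz":0,"ax":0,"ay":0,"az":0,"fingers":-1},{"dx":0.029,"dy":0.1095,"dz":0,"ax":0,"ay":0,"az":0,"fingers":-1},{"dx":0.029,"dy":0.1095,"dz":0.02,"ax":0,"ay":0,"az":0,"fingers":-1},{"dx":0.029,"dy":0.1095,"dz":0.04,"ax":0,"ay":0,"az":0,"fingers":-1},{"dx":0.029,"dy":0.1095,"dz":0.04,"ax":0,"ay":0,"az":0,"fingers":-1}]'
python3 look.py w5 pin; python3 - <<'E'
import cv2
cv2.imwrite("pics/w5c.png",cv2.imread("pics/w5.png")[100:520,150:650])
E
```

```text
time: 7.3
tool_pos: [0.6081, 0.0321, 0.1272]
tcp_rot: [-1.991, -2.427, 0.003]
wrist_force: [0.8, -0.1, -1.4]
width: 0.234
[0.60807533 0.03209929 0.1272226 ] [ 1.17167125e-02  2.26752462e-01  1.85028931e+00  2.38322155e-04
  1.06799822e+00 -1.85043467e-01]
pin 0.87 [232. 195. 275. 280.] [0.6064 0.0391 0.1449] 0.148
```

View pics/w5c.png

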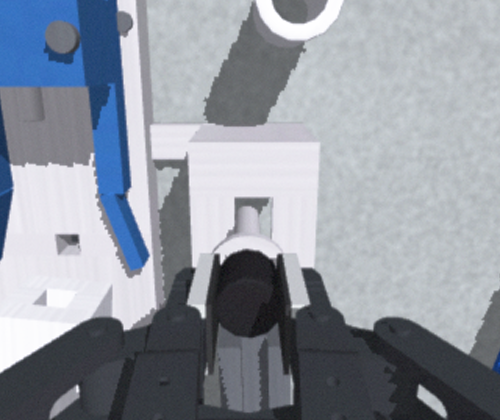

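```bash
python3 -m inch '[{"dx":0,"dy":0.0015,"dz":0.015,"ax":0,"ay":0,"az":0,"fingers":-1},{"dx":0,"dy":0.0015,"dz":0.03,"ax":0,"ay":0,"az":0,"fingers":-1},{"dx":0,"dy":0.0015,"dz":0.042,"ax":0,"ay":0,"az":0,"fingers":-1},{"dx":0,"dy":0.0015,"dz":0.048,"ax":0,"ay":0,"az":0,"fingers":-1},{"dx":0,"dy":0.0015,"dz":0.049,"ax":0,"ay":0,"az":0,"fingers":-1},{"dx":0,"dy":0.0015,"dz":0.049,"ax":0,"ay":0,"az":0,"fingers":-1}]'
```

```text
time: 8.15
tool_pos: [0.6105, 0.0324, 0.0807]
tcp_rot: [-1.991, -2.428, 0.002]
wrist_force: [0.2, -0.4, -0.8]
width: 0.234
```

```bash
python3 -m inch '[{"dx":0,"dy":0,"dz":0.002,"ax":0,"ay":0,"az":0,"fingers":-1},{"dx":0,"dy":0,"dz":0.003,"ax":0,"ay":0,"az":0,"fingers":-1},{"dx":0,"dy":0,"dz":0.004,"ax":0,"ay":0,"az":0,"fingers":-1},{"dx":0,"dy":0,"dz":0.004,"ax":0,"ay":0,"az":0,"fingers":-1}]'
```

```text
time: 8.65
tool_pos: [0.6108, 0.0324, 0.0774]
tcp_rot: [-1.992, -2.428, 0.001]
wrist_force: [-1.2, 0.3, 3.1]
width: 0.231
```

```bash
python3 -m inch '[{"dx":0,"dy":0,"dz":0,"ax":0,"ay":0,"az":0,"fingers":1},{"dx":0,"dy":0,"dz":0,"ax":0,"ay":0,"az":0,"fingers":1},{"dx":0,"dy":0,"dz":0,"ax":0,"ay":0,"az":0,"fingers":1},{"dx":0,"dy":0,"dz":0,"ax":0,"ay":0,"az":0,"fingers":1},{"dx":0,"dy":0,"dz":0,"ax":0,"ay":0,"az":0,"fingers":1},{"dx":0,"dy":0,"dz":-0.05,"ax":0,"ay":0,"az":0,"fingers":1},{"dx":0,"dy":0,"dz":-0.1,"ax":0,"ay":0,"az":0,"fingers":1},{"dx":-0.05,"dy":-0.03,"dz":-0.15,"ax":0,"ay":0,"az":0,"fingers":1},{"dx":-0.05,"dy":-0.05,"dz":-0.18,"ax":0,"ay":0,"az":0,"fingers":1},{"dx":-0.05,"dy":-0.05,"dz":-0.18,"ax":0,"ay":0,"az":0,"fingers":1},{"dx":-0.05,"dy":-0.05,"dz":-0.18,"ax":0,"ay":0,"az":0,"fingers":1}]'
python3 look.py w6 pin block
```

```text
time: 10.02
tool_pos: [0.5716, -0.0263, 0.257]
tcp_rot: [-1.992, -2.428, 0.001]
wrist_force: [-0.3, 0.6, -0.2]
width: 1.0
[ 0.57159209 -0.02630119  0.25701273] [-8.95450609e-02  5.55647466e-02  1.79611310e+00  5.70392998e-05
  1.29107633e+00 -2.86236268e-01]
pin 0.56 [286. 116. 312. 140.] [0.6074 0.0344 0.0959] 0.098
block 0.76 [176. 163. 229. 246.] [ 0.517  -0.0808  0.0698] 0.071
block 0.75 [212. 284. 275. 329.] [ 0.6043 -0.2484  0.0375] 0.046
```

View pics/w6.png

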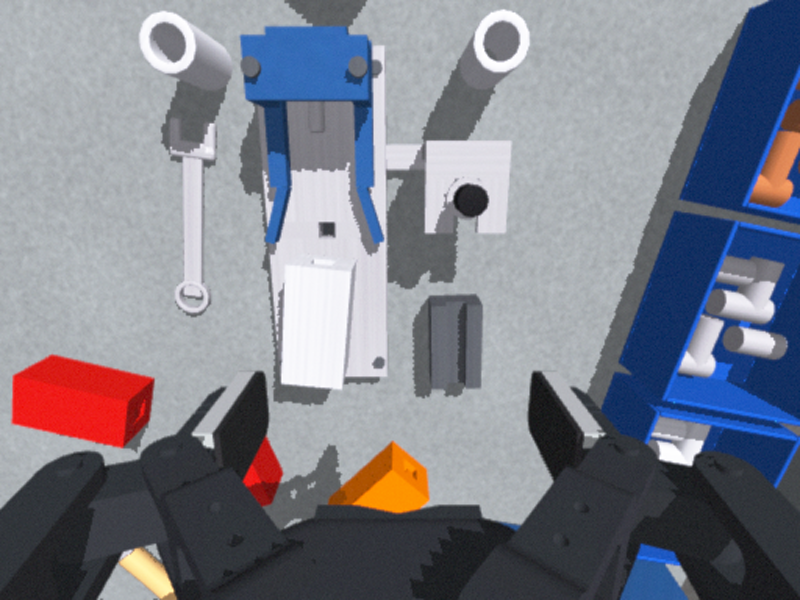

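```bash
cat > meas.py <<'E'
import sys; from h import *
O=np.array([.5053,-.0039]); a=np.radians(11.26); ux=np.array([-np.sin(a),np.cos(a)]); uy=np.array([-ux[1],ux[0]])
def shoe(P): return np.stack([(P[...,:2]-O)@ux,(P[...,:2]-O)@uy,P[...,2]],-1)
z=np.load(sys.argv[1]+".npz"); S=shoe(z["P"])*1000
m=(abs(S[...,1])<60)&(S[...,0]>-175)&(S[...,0]<78)&(S[...,2]>62)&(S[...,2]<76)&(z["im"].min(-1)>120)
r=cv2.minAreaRect(S[m][:,:2].astype(np.float32)); print("block top shoe frame",m.sum(),r, np.median(S[m][:,2]))
m=(abs(S[...,1]+110)<20)&(abs(S[...,0]-15)<25)&(S[...,2]>88)&(S[...,2]<110)
print("grip top",m.sum(),S[m].mean(0))
m=(abs(S[...,1]+110)<20)&(abs(S[...,0]-15)<25)&(S[...,2]>71)&(S[...,2]<80); print("collar z",np.median(S[m][:,2]))
E
python3 meas.py w6
```

```text
block top shoe frame 3178 ((-85.387939453125, 5.833656311035156), (50.27572250366211, 100.62007904052734), 83.91804504394531) 69.94637570107253
grip top 356 [  16.4648804  -109.42139159   96.48663365]
collar z 72.94521925155696
```

```bash
python3 -m inch '[{"dx":-0.0555,"dy":-0.067,"dz":0.03,"ax":0,"ay":0,"az":6.1,"fingers":1},{"dx":-0.0555,"dy":-0.067,"dz":0.07,"ax":0,"ay":0,"az":6.1,"fingers":1},{"dx":-0.0555,"dy":-0.067,"dz":0.12,"ax":0,"ay":0,"az":6.1,"fingers":1},{"dx":-0.0555,"dy":-0.067,"dz":0.16,"ax":0,"ay":0,"az":6.1,"fingers":1},{"dx":-0.0555,"dy":-0.067,"dz":0.19,"ax":0,"ay":0,"az":6.1,"fingers":1},{"dx":-0.0555,"dy":-0.067,"dz":0.21,"ax":0,"ay":0,"az":6.1,"fingers":1},{"dx":-0.0555,"dy":-0.067,"dz":0.211,"ax":0,"ay":0,"az":6.1,"fingers":1},{"dx":-0.0555,"dy":-0.067,"dz":0.211,"ax":0,"ay":0,"az":6.1,"fingers":1}]' 40
python3 -m inch '[{"dx":0,"dy":0,"dz":0,"ax":0,"ay":0,"az":0,"fingers":-1},{"dx":0,"dy":0,"dz":0,"ax":0,"ay":0,"az":0,"fingers":-1},{"dx":0,"dy":0,"dz":0,"ax":0,"ay":0,"az":0,"fingers":-1},{"dx":0,"dy":0,"dz":0,"ax":0,"ay":0,"az":0,"fingers":-1},{"dx":0,"dy":0,"dz":0,"ax":0,"ay":0,"az":0,"fingers":-1}]' 40
```

```text
time: 11.18
tool_pos: [0.5155, -0.0931, 0.0444]
tcp_rot: [-2.115, -2.318, 0.005]
wrist_force: [0.8, 0.2, 0.3]
width: 0.996
time: 11.8
tool_pos: [0.5166, -0.0933, 0.0456]
tcp_rot: [-2.116, -2.319, 0.003]
wrist_force: [1.2, 0.2, 5.5]
width: 0.58
```

```bash
cat > where.py <<'E'
from h import *
O=np.array([.5053,-.0039]); a=np.radians(11.26); ux=np.array([-np.sin(a),np.cos(a)]); uy=np.array([-ux[1],ux[0]])
s=bot.read_state(); M=R.from_rotvec(s["tcp_rot"]).as_matrix(); p=s["tool_pos"][:2]-O; f=s["wrist_force"]
print("t %.2f shoe x %.1f y %.1f z %.1f mm; tool x yaw vs shoe %.2f deg; force shoe x %.1f y %.1f z %.1f; width %.3f"%(s["time"],p@ux*1e3,p@uy*1e3,s["tool_pos"][2]*1e3,np.degrees(np.arctan2(M[:2,0]@uy,M[:2,0]@ux)),f[:2]@ux,f[:2]@uy,f[2],s["width"]))
E
python3 where.py
```

```text
t 11.80 shoe x -89.9 y 6.4 z 45.6 mm; tool x yaw vs shoe -6.01 deg; force shoe x 0.0 y -1.2 z 5.5; width 0.580
```

```bash
python3 -m inch '[{"dx":0.003,"dy":0.003,"dz":0,"ax":0,"ay":0,"az":-3,"fingers":-1},{"dx":0.008,"dy":0.0055,"dz":0,"ax":0,"ay":0,"az":-6,"fingers":-1},{"dx":0.018,"dy":0.0045,"dz":0,"ax":0,"ay":0,"az":-6,"fingers":-1},{"dx":0.028,"dy":0.0035,"dz":0,"ax":0,"ay":0,"az":-6,"fingers":-1},{"dx":0.038,"dy":0.0024,"dz":0,"ax":0,"ay":0,"az":-6,"fingers":-1},{"dx":0.045,"dy":0.0017,"dz":0,"ax":0,"ay":0,"az":-6,"fingers":-1},{"dx":0.045,"dy":0.0017,"dz":0,"ax":0,"ay":0,"az":-6,"fingers":-1}]'; python3 where.py; python3 look.py w7 >/dev/null; python3 meas.py w7
```

```text
time: 12.68
tool_pos: [0.5138, -0.0471, 0.0456]
tcp_rot: [-1.99, -2.426, 0.002]
wrist_force: [-0.2, 2.0, 2.7]
width: 0.575
t 12.68 shoe x -44.1 y 0.1 z 45.6 mm; tool x yaw vs shoe 0.01 deg; force shoe x 2.0 y -0.2 z 2.7; width 0.575
block top shoe frame 19179 ((-33.451107025146484, -3.0848312377929688), (69.41781616210938, 88.43560028076172), 89.95211029052734) 69.94073940313466
grip top 0 [nan nan nan]
collar z 72.8935001597876meas.py:8: RuntimeWarning: Mean of empty slice.
  print("grip top",m.sum(),S[m].mean(0))
  ret = um.true_divide(
```

```bash
python3 -m inch '[{"dx":0.008,"dy":0,"dz":0,"ax":0,"ay":0,"az":0,"fingers":-1},{"dx":0.016,"dy":0,"dz":0,"ax":0,"ay":0,"az":0,"fingers":-1},{"dx":0.024,"dy":0,"dz":0,"ax":0,"ay":0,"az":0,"fingers":-1},{"dx":0.032,"dy":0,"dz":0,"ax":0,"ay":0,"az":0,"fingers":-1},{"dx":0.040,"dy":0,"dz":0,"ax":0,"ay":0,"az":0,"fingers":-1},{"dx":0.048,"dy":0,"dz":0,"ax":0,"ay":0,"az":0,"fingers":-1},{"dx":0.048,"dy":0,"dz":0,"ax":0,"ay":0,"az":0,"fingers":-1}]'; python3 where.py
```

```text
time: 13.6
tool_pos: [0.5041, 0.0008, 0.0456]
tcp_rot: [-1.989, -2.426, 0.001]
wrist_force: [-1.1, 1.4, 0.7]
width: 0.576
t 13.60 shoe x 4.8 y 0.2 z 45.6 mm; tool x yaw vs shoe 0.03 deg; force shoe x 1.6 y 0.8 z 0.7; width 0.576
```

```bash
python3 -m inch '[{"dx":0.003,"dy":0,"dz":0,"ax":0,"ay":0,"az":0,"fingers":-1},{"dx":0.006,"dy":0,"dz":0,"ax":0,"ay":0,"az":0,"fingers":-1},{"dx":0.008,"dy":0,"dz":0,"ax":0,"ay":0,"az":0,"fingers":-1},{"dx":0.010,"dy":0,"dz":0,"ax":0,"ay":0,"az":0,"fingers":-1},{"dx":0.011,"dy":0,"dz":0,"ax":0,"ay":0,"az":0,"fingers":-1},{"dx":0.012,"dy":0,"dz":0,"ax":0,"ay":0,"az":0,"fingers":-1}]'; python3 where.py
```

```text
time: 14.35
tool_pos: [0.5017, 0.0125, 0.0456]
tcp_rot: [-1.99, -2.426, 0.001]
wrist_force: [-0.7, -1.3, -0.0]
width: 0.578
t 14.35 shoe x 16.8 y 0.3 z 45.6 mm; tool x yaw vs shoe 0.03 deg; force shoe x -1.1 y 1.0 z -0.0; width 0.578
```

```bash
python3 -m inch '[{"dx":0.002,"dy":0,"dz":0,"ax":0,"ay":0,"az":0,"fingers":-1},{"dx":0.003,"dy":0,"dz":0,"ax":0,"ay":0,"az":0,"fingers":-1},{"dx":0.004,"dy":0,"dz":0,"ax":0,"ay":0,"az":0,"fingers":-1},{"dx":0.005,"dy":0,"dz":0,"ax":0,"ay":0,"az":0,"fingers":-1}]'; python3 where.py
```

```text
time: 14.85
tool_pos: [0.5007, 0.0175, 0.0456]
tcp_rot: [-1.989, -2.426, 0.002]
wrist_force: [-0.2, -1.4, 0.5]
width: 0.576
t 14.85 shoe x 21.9 y 0.3 z 45.6 mm; tool x yaw vs shoe 0.03 deg; force shoe x -1.3 y 0.4 z 0.5; width 0.576
```

```bash
python3 -m inch '[{"dx":0.004,"dy":0,"dz":0,"ax":0,"ay":0,"az":0,"fingers":-1},{"dx":0.008,"dy":0,"dz":0,"ax":0,"ay":0,"az":0,"fingers":-1},{"dx":0.012,"dy":0,"dz":0,"ax":0,"ay":0,"az":0,"fingers":-1},{"dx":0.016,"dy":0,"dz":0,"ax":0,"ay":0,"az":0,"fingers":-1},{"dx":0.018,"dy":0,"dz":0,"ax":0,"ay":0,"az":0,"fingers":-1},{"dx":0.019,"dy":0,"dz":0,"ax":0,"ay":0,"az":0,"fingers":-1}]'; python3 where.py
```

```text
time: 15.6
tool_pos: [0.497, 0.0363, 0.0456]
tcp_rot: [-1.989, -2.426, 0.002]
wrist_force: [0.6, -1.9, -0.6]
width: 0.574
t 15.60 shoe x 41.1 y 0.3 z 45.6 mm; tool x yaw vs shoe 0.04 deg; force shoe x -1.9 y -0.2 z -0.6; width 0.574
```

```bash
python3 -m inch '[{"dx":0.002,"dy":0,"dz":0,"ax":0,"ay":0,"az":0,"fingers":-1},{"dx":0.003,"dy":0,"dz":0,"ax":0,"ay":0,"az":0,"fingers":-1},{"dx":0.004,"dy":0,"dz":0,"ax":0,"ay":0,"az":0,"fingers":-1},{"dx":0.005,"dy":0,"dz":0,"ax":0,"ay":0,"az":0,"fingers":-1},{"dx":0.005,"dy":0,"dz":0,"ax":0,"ay":0,"az":0,"fingers":-1}]'; python3 where.py
```

```text
time: 16.23
tool_pos: [0.4959, 0.0414, 0.0456]
tcp_rot: [-1.989, -2.426, 0.002]
wrist_force: [-0.1, -0.9, -1.3]
width: 0.569
t 16.23 shoe x 46.2 y 0.4 z 45.6 mm; tool x yaw vs shoe 0.04 deg; force shoe x -0.9 y 0.3 z -1.3; width 0.569
```

```bash
python3 -m inch '[{"dx":0.001,"dy":0,"dz":0,"ax":0,"ay":0,"az":0,"fingers":-1},{"dx":0.002,"dy":0,"dz":0,"ax":0,"ay":0,"az":0,"fingers":-1},{"dx":0.003,"dy":0,"dz":0,"ax":0,"ay":0,"az":0,"fingers":-1},{"dx":0.003,"dy":0,"dz":0,"ax":0,"ay":0,"az":0,"fingers":-1}]'; python3 where.py
```

```text
time: 16.73
tool_pos: [0.4959, 0.0415, 0.0456]
tcp_rot: [-1.99, -2.43, 0.006]
wrist_force: [2.0, -13.9, -1.8]
width: 0.579
t 16.73 shoe x 46.4 y 0.3 z 45.6 mm; tool x yaw vs shoe 0.11 deg; force shoe x -14.0 y 0.8 z -1.8; width 0.579
```

```bash
python3 look.py w8
```

```text
[0.49592303 0.0415149  0.04561621] [ 0.0351818   0.12980129  2.14181091 -0.00320784  0.87299857 -0.1612414 ]
```

View pics/w8.png

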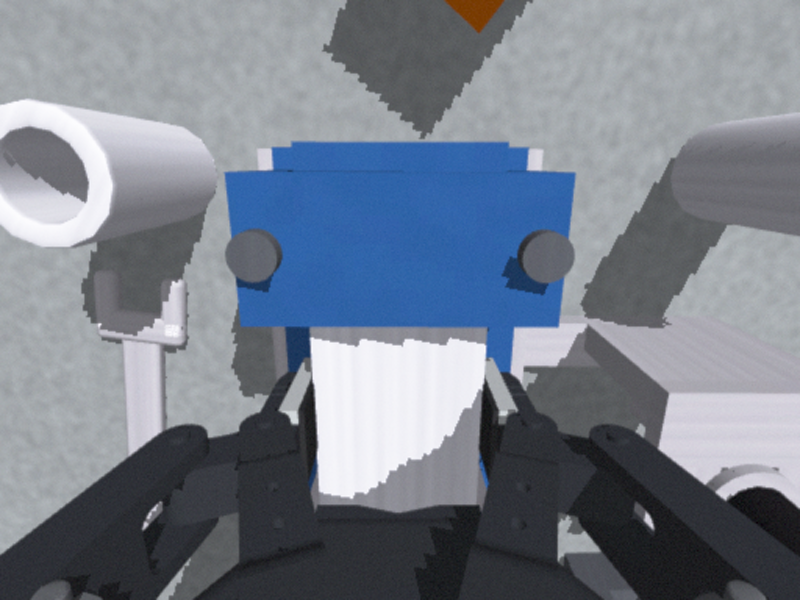

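```bash
python3 -m inch '[{"dx":0.001,"dy":0,"dz":0,"ax":0,"ay":0,"az":0,"fingers":0.7},{"dx":0,"dy":0,"dz":0,"ax":0,"ay":0,"az":0,"fingers":0.7},{"dx":0,"dy":0,"dz":0,"ax":0,"ay":0,"az":0,"fingers":0.7},{"dx":0,"dy":0,"dz":-0.03,"ax":0,"ay":0,"az":0,"fingers":0.7},{"dx":0,"dy":0,"dz":-0.08,"ax":0,"ay":0,"az":0,"fingers":0.7},{"dx":-0.03,"dy":0.02,"dz":-0.14,"ax":0,"ay":0,"az":0,"fingers":0.7},{"dx":-0.08,"dy":0.04,"dz":-0.2,"ax":0,"ay":0,"az":0,"fingers":0.7},{"dx":-0.08,"dy":0.04,"dz":-0.21,"ax":0,"ay":0,"az":0,"fingers":0.7},{"dx":-0.08,"dy":0.04,"dz":-0.21,"ax":0,"ay":0,"az":0,"fingers":0.7},{"dx":-0.08,"dy":0.04,"dz":-0.21,"ax":0,"ay":0,"az":0,"fingers":0.7}]'
python3 look.py w9 pin; python3 meas.py w9; python3 - <<'E'
from h import *
O=np.array([.5053,-.0039]); a=np.radians(11.26); ux=np.array([-np.sin(a),np.cos(a)]); uy=np.array([-ux[1],ux[0]])
P=np.load("w9.npz")["P"]; q=(P[...,:2]-O)*1000; x=q@ux;y=q@uy;m=(abs(y)<20)&(x>-20)&(x<60)&(P[...,2]>.062)&(P[...,2]<.074)
print("block rear edge shoe x (want 0):",np.percentile(x[m],[0,1,3]),"yaw deg",[np.degrees(np.arctan2(*(lambda c:(c[0],1))(np.polyfit(yb:=np.arange(-18,19,6),[x[m&(abs(y-b)<3)].min() for b in yb],1))))])
E
```

```text
time: 18.02
tool_pos: [0.5505, -0.0279, 0.2543]
tcp_rot: [-1.988, -2.429, 0.007]
wrist_force: [0.4, 0.3, 0.0]
width: 0.851
[ 0.5505077  -0.02790151  0.25427066] [-0.09440194  0.01914461  1.8388732  -0.00235203  1.28853304 -0.29234593]
pin 0.62 [305. 116. 331. 141.] [0.6065 0.034  0.0956] 0.098
pin 0.46 [312.   7. 364.  59.] [0.6083 0.1371 0.0579] 0.07
block top shoe frame 3330 ((39.2564811706543, 0.4832134246826172), (50.24527359008789, 76.60900115966797), 89.99920654296875) 69.86172369079137
grip top 364 [  16.46123602 -109.18057315   96.39049885]
collar z 73.01359055986747
block rear edge shoe x (want 0): [0.9766443  1.22026736 2.34882064] yaw deg [np.float64(-0.24960691956984193)]
```

View pics/w9.png

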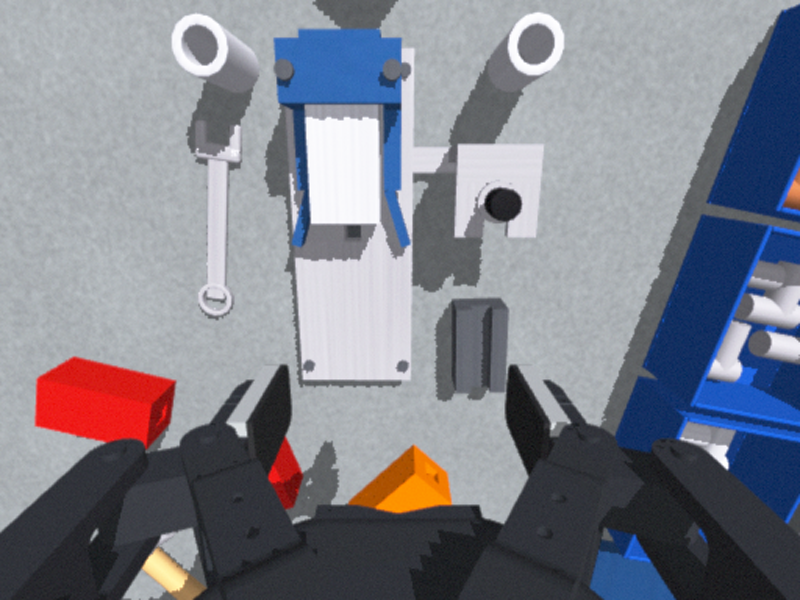

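The block is under the strap with its rear edge at shoe x ≈ 1 mm (0 wanted), yaw about 0.2°. The pin hangs in the notch at (500,204), and nothing else has moved.

```bash
python3 -c "
from workcell import bot; print(bot.finish_job())"
```

```text
the job is handed in; nothing more can be done
None
```

I parked the pin in the notch and pushed the block fully home, then handed the job in at about 18 s of the 72 s allowed. `finish_job()` gave no verdict, so the checks below are my own.

- **Pin:** I drew it out of the bore, lowered it into the notch from above and let go. It stands upright at shoe x 16.5, y -109, about 4 mm from the notch point. Its heights match a collar resting on the plate.
- **Block:** I gripped it across its width, turned it 6° into line and slid it along the channel. Its deep socket was already facing the stud, so no turn end for end was needed. Contact at the end wall was about 14 N.
- **Final block position:** its rear edge measured about 1 mm from the ideal, within camera error, and its yaw was 0.2°.
- **Other things on the table:** nothing nearby looked moved in the last picture. I did not measure the bystanders, and the grease jar, thimble and most of the hammer were out of that view.
- **Robot:** the gripper was open and clear of everything, at a tool height of 0.254 m.

Two checks went wrong on the way. My first move was refused because every row needs all seven keys. One block measurement taken during the push was useless because the fingers were in the mask, and I did not use it. No check in the final look disagreed.

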